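Pair the lid-press tooling again

TASK

The pads of the lid press were put back on the wrong nests after cleaning. Change them round (the empty rubber mat is there to park one on) until each of the four pads sits upright and fully home in the nest of its own size, and let go. Do not tip a pad over, and leave the steel cup where it stands.

Things in the scene. Friction and masses are not known exactly. Their poses are not given: they have to be found in the camera images.
- pad_a_mid (a point): The largest pad: loose, upright, 66 mm high; a white plastic disc 74 mm across, 16 mm thick, lower edge bevelled, with a bare steel shank 22 mm in diameter on top (grip it 22 to 66 mm above the underside). Point: on the axis, half-way up, 33 mm above the underside; z up. Starts on another size's nest; its own is nest_a.
- pad_b_mid (a point): The second largest pad: loose, upright, 66 mm high; a white plastic disc 64 mm across, 16 mm thick, lower edge bevelled, with a bare steel shank 22 mm in diameter on top (grip it 22 to 66 mm above the underside). Point: on the axis, half-way up, 33 mm above the underside; z up. Starts on another size's nest; its own is nest_b.
- pad_c_mid (a point): The second smallest pad: loose, upright, 66 mm high; a white plastic disc 42 mm across, 16 mm thick, lower edge bevelled, with a bare steel shank 22 mm in diameter on top (grip it 22 to 66 mm above the underside). Point: on the axis, half-way up, 33 mm above the underside; z up. Starts on another size's nest; its own is nest_c.
- pad_d_mid (a point): The smallest pad: loose, upright, 66 mm high; a white plastic disc 30 mm across, 16 mm thick, lower edge bevelled, with a bare steel shank 22 mm in diameter on top (grip it 22 to 66 mm above the underside). Point: on the axis, half-way up, 33 mm above the underside; z up. Starts on another size's nest; its own is nest_d.
- nest_a: The largest steel nest, fixed: dark flange 114 mm across, 8 mm thick, under a bright ring 95 mm across, with a bore of 81 mm for the 74 mm pad. Bore floor 8 mm, ring top 20 mm above the table. Origin: centre of its underside, on the table; z up. Bigger pads stand on top of the ring, smaller ones loose on the bore floor.
- nest_b: The second largest steel nest, fixed: dark flange 103 mm across, 8 mm thick, under a bright ring 85 mm across, with a bore of 71 mm for the 64 mm pad. Bore floor 8 mm, ring top 20 mm above the table. Origin: centre of its underside, on the table; z up. Bigger pads stand on top of the ring, smaller ones loose on the bore floor.
- nest_c: The second smallest steel nest, fixed: dark flange 92 mm across, 8 mm thick, under a bright ring 63 mm across, with a bore of 49 mm for the 42 mm pad. Bore floor 8 mm, ring top 20 mm above the table. Origin: centre of its underside, on the table; z up. Bigger pads stand on top of the ring, smaller ones loose on the bore floor.
- nest_d: The smallest steel nest, fixed: dark flange 82 mm across, 8 mm thick, under a bright ring 51 mm across, with a bore of 37 mm for the 30 mm pad. Bore floor 8 mm, ring top 20 mm above the table. Origin: centre of its underside, on the table; z up. Bigger pads stand on top of the ring, smaller ones loose on the bore floor.
- mat: The free spot: a square black ribbed rubber mat, 100 x 100 x 3 mm, lying empty on the table, fixed. Origin: centre of its underside.
- cup_mid (a point): Empty steel measuring cup, 72 mm across the rim, 82 mm high, standing upright near the nests; to be left alone. The point is at its centre, half-way up; z up.

How it is judged (in metres and radians):
At the end, for the whole second after the job is handed in: Each pad is in the nest of its own size: its axis within 8 mm of the nest's, its underside on the bore floor (its mid point 37 to 45 mm above the nest's underside), upright within 0.07 rad; released, at rest (horizontal distance between pad_a_mid and nest_a below 0.008 m and z of pad_a_mid in the frame of nest_a between 0.037 and 0.045 m and angle between each of pad_a_mid, pad_b_mid, pad_c_mid, pad_d_mid's own z axis and vertical below 0.07 rad and horizontal distance between pad_b_mid and nest_b below 0.008 m and z of pad_b_mid in the frame of nest_b between 0.037 and 0.045 m and horizontal distance between pad_c_mid and nest_c below 0.008 m and z of pad_c_mid in the frame of nest_c between 0.037 and 0.045 m and horizontal distance between pad_d_mid and nest_d below 0.008 m and z of pad_d_mid in the frame of nest_d between 0.037 and 0.045 m); the robot touches nothing.
It fails at once if a pressing pad is tipped over (angle between any of pad_a_mid, pad_b_mid, pad_c_mid, pad_d_mid's own z axis and vertical above 0.6 rad).
It fails at once if the measuring cup is pushed away (more than 30 mm) or tipped (distance of cup_mid from where it was at the start of the episode above 0.03 m or angle between cup_mid's own z axis and vertical above 0.5 rad).
It also fails if it takes over 128 s, if anything falls off the work surface, if the arm or the gripper's body presses on something with over 40 N, if the wrist force passes 120 N, or if a joint passes its speed limit or range.

ROBOT

A 6-joint arm with a two-finger parallel gripper is mounted at the origin on a cart in front of the work surface, level with it; the furniture and walls round the work are solid. World frame = base frame: x ahead of the robot, y to its left, z up, the work surface at z = 0. Lengths are in m, angles in degrees, forces in N, time in s.
With the tool pointing down it reaches from about 0.35 to 0.875 m from the base axis. Payload 4.2 kg.
Tool frame: the origin (TCP) lies at the very end of the fingers, on their centre line; the grasp point (between the pads) lies 19 mm behind it; z points along the fingers, y is the line along which they close (so a half turn about z gives the same grasp; the last joint's range is limited). The gripper opens to 87 mm and grips with 3 to 60 N. Pads are 19 mm wide; open, the fingers measure 117 mm over their backs; the gripper's body (75 mm by 190 mm) begins 51 mm behind the grasp point.
Start: joints at [14.817, 22.042, 0.453, 0, -68.411, -14.817], TCP at [0.625, 0, 0.223] pointing down, gripper open.
Joint ranges: [-179.83, 179.83], [-69.29, 118.12], [-61.27, 80.66], [-181.25, 117.63], [-171.15, -9.14], [-177.46, 177.46]. Speed limits (degrees/s): [159.86, 159.86, 180, 180, 180, 180].

INTERFACE

Orientations are given as a 3x3 rotation matrix whose columns are the frame's x, y, z axes.
In Python, from station import sense, cams, r gives the robot as it stands. The module is installed in compiled form; this text tells all that it offers.
- The arm moves only by the tool step_arm, never from a script. Its argument "targets" is text: rows parted by semicolons, each of 4 numbers parted by spaces: the shift along the tool's x, y, z in cm, then the turn about the tool's z in degrees. In form: x y z turn; .... A call has 1 to 12 rows; each row shifts and turns the commanded pose from where the row before left it, along the tool's axes as they then stand; what a row does not reach is not made up. A row lasts 1/12 s, in which the tool goes at most 41.7 mm and 7.16 degrees, less where a joint would pass 70% of its speed; a pose out of reach is approached as far as the arm can. A call with a gripper value outside its range is refused whole. "claw" is the finger opening in cm, from 0 to 8.7, set as the call begins (left out, the last holds). The fingers move at their own pace and stop on an object; the grip force is fixed at half the most. Time passes only in rows, so rows that do not move let the fingers close. It gives the time, the measured TCP pose, the force, the opening and the grip force at its end, in the units of the state.
- sense(): the state, without advancing time (a new reading comes with each control period).
- cams.capture(name): name is "scene" or "side" or "wrist"; returns a dict with "frame" (420x560x3 uint8, blue, green, red), "vertical_fov" (degrees; the focal length in pixels is half the picture's height over the tangent of half this angle, whatever the lens; pixels are square), "cx", "cy" (the principal point, pixels), "eye" and "rotation" of the camera in the world; the wrist camera has in their place "tool_from_camera" (4x4, takes a point from camera to tool coordinates, whose origin is the TCP and whose axes are the flange's). Camera axes: x right, y down, z forward; pixel columns grow to the right and rows downward; lengths in m; the calibration is good to about 2 mm. A picture is of the moment at which its call begins: read the wrist's pose just before it. There is no depth.
- r.finish_job(): hands the job in; it is judged then, once.
The state is a dict: "time_s": time; "joints": joint angles; "joint_velocities": joint speeds; "effort": joint torques, N m; "tcp_pos": TCP position; "ee_rot": TCP orientation; "wrist_force": force on the tool from outside, world axes, zero at the start; "moment": the same for the moment, N m; "gripper_width": opening from 0.0 (shut) to 1.0 (fully open); "gripper_force": force on a finger pad.
Only numpy, scipy, OpenCV 4.12 (cv2) and the standard library are available. Lean on these libraries where they do the work, as an engineer would, in place of code of your own. Each camera call takes 0.05 s, during which the arm holds its last target. There are 200 camera calls.

## Working session

There is one attempt and no reset: what is moved stays moved. The work goes in short steps, Python scripts to look and compute and a tool call to move; the robot and the scene stay as the last step left them, time stands still between calls to the robot, and variables do not carry over. Pictures are saved under pics/ and viewed, at most 14 in all, crops included, and the job is handed in when it is done.

Besides the shell and the picture viewer there is one more tool, called after "Call:" as name(argument=value, ...), one argument or row to a line, values as JSON. step_arm: Moves the arm, as the interface text tells. Its arguments: {"type":"object","properties":{"targets":{"type":"string"},"claw":{"type":"number"}},"required":["targets"]}

```bash
mkdir -p pics; cat > h.py <<'E'
import numpy as np, cv2
from station import sense, cams, r
def cap(n,f):
    s=sense(); d=cams.capture(n); cv2.imwrite('pics/'+f,d['frame'])
    h=d['frame'].shape[0]; d['f']=h/2/np.tan(np.radians(d['vertical_fov']/2))
    if n=='wrist':
        T=np.array(d['tool_from_camera']); R=np.array(s['ee_rot'])
        d['eye']=R@T[:3,3]+s['tcp_pos']; d['rotation']=R@T[:3,:3]
    np.savez('pics/'+f[:-4]+'.npz',eye=d['eye'],R=d['rotation'],f=d['f'],c=[d['cx'],d['cy']])
    return d
def px(f,u,v,z):
    d=np.load('pics/'+f+'.npz'); w=d['R']@np.array([(u-d['c'][0])/d['f'],(v-d['c'][1])/d['f'],1])
    return d['eye']+w*(z-d['eye'][2])/w[2]
def proj(f,p):
    d=np.load('pics/'+f+'.npz'); c=d['R'].T@(np.array(p)-d['eye']); return c[:2]/c[2]*d['f']+d['c']
E
python3 - <<'E'
from h import *
for n in ['scene','side','wrist']:
    d=cap(n,n+'0.png'); print(n,d['eye'],np.round(d['rotation'],2).tolist(),d['f'])
print(sense())
E
```

```text
scene [-0.1867737  -0.49336865  0.5601745 ] [[0.59, -0.41, 0.7], [-0.81, -0.27, 0.52], [-0.03, -0.87, -0.49]] 428.70793058530575
side [0.05022359 0.76352054 0.84690397] [[-0.83, -0.38, 0.41], [-0.56, 0.55, -0.62], [0.01, -0.74, -0.67]] 520.4941953323031
wrist [ 0.62442909 -0.08572536  0.38352097] [[-1.0, 0.0, -0.0], [0.0, 0.95, 0.31], [0.0, 0.31, -0.95]] 315.1344106917674
{'time_s': 0.15, 'joints': array([ 1.48152078e+01,  2.20803604e+01,  4.01112234e-01, -1.93552723e-02,
       -6.84109130e+01, -1.48186733e+01]), 'joint_velocities': array([ 0.04038163, -0.08293444,  0.2447003 ,  0.16164559,  0.00029861,
       -0.08423894]), 'effort': array([ 3.86667998e-04, -3.91052306e+01,  1.87588084e+01,  4.22235444e+00,
        1.23758311e-02, -1.38926293e-04]), 'tcp_pos': array([6.24575282e-01, 1.70960136e-06, 2.21739845e-01]), 'ee_rot': array([[-1.84948812e-04, -9.99998700e-01, -1.60159605e-03],
       [-9.99999978e-01,  1.85107124e-04, -9.86986144e-05],
       [ 9.89949530e-05,  1.60157776e-03, -9.99998713e-01]]), 'wrist_force': array([ 0.97869847, -0.15771702, -0.48467223]), 'moment': array([ 0.05369554, -0.0373519 ,  0.02200773]), 'gripper_force': 0.0, 'gripper_width': 1.0031890845351514}
```

View pics/scene0.png

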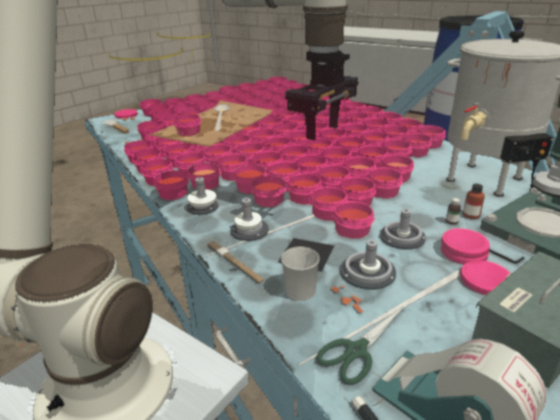

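View pics/wrist0.png

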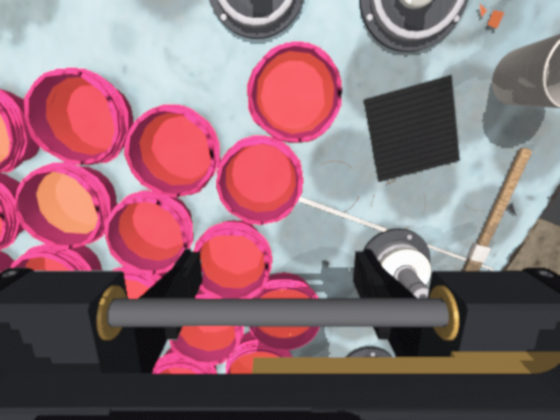

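View pics/side0.png

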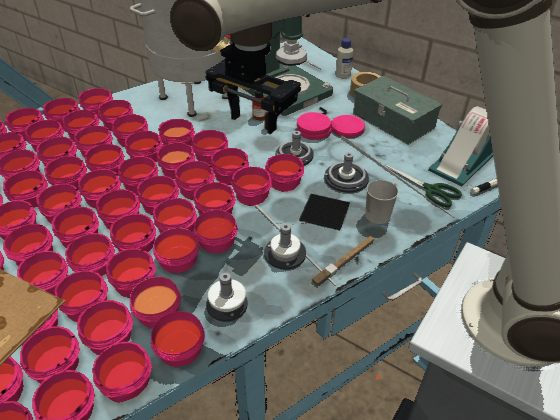

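Scene: four nests in an arc, seen in the side view at (226,300), (285,250), (347,175) and (295,150), with the mat at (325,211) and the cup at (380,203). The near two carry big white pads. I'll turn these into rough positions.

```bash
python3 - <<'E'
from h import *
for n,u,v,z in [('padL top',226,278,.085),('padM top',286,228,.085),('n3 shank top',348,157,.074),('n4 top',297,133,.074),('mat',325,211,.003),('cup top',382,187,.082)]:
    p=px('side0',u,v,z); print(n,p.round(3),proj('scene0',p).round(),proj('wrist0',p).round())
for n,u,v,z in [('n3',372,243,.074),('n4',405,212,.074),('pL',201,180,.085),('pM',247,201,.085)]: print(n,px('scene0',u,v,z).round(3))
E
```

```text
padL top [0.483 0.289 0.085] [198. 179.] [389. 421.]
padM top [0.463 0.112 0.085] [245. 200.] [424. 301.]
n3 shank top [ 0.48  -0.191  0.074] [365. 241.] [450. -23.]
n4 top [ 0.64  -0.208  0.074] [404. 210.] [258. -46.]
mat [ 0.463 -0.059  0.003] [305. 252.] [414. 135.]
cup top [ 0.357 -0.125  0.082] [304. 257.] [582.  63.]
n3 [ 0.48  -0.206  0.074]
n4 [ 0.632 -0.212  0.074]
pL [0.482 0.277 0.085]
pM [0.461 0.104 0.085]
```

Call:
step_arm(
  targets="2 2 -1.5 0;2 2 -1.5 0;2 2 -1.5 0;2 1.5 -1.5 0;2 0 0 0;0 0 0 0;0 0 0 0",
)

```text
time_s: 0.73
tcp_pos: [0.5496, -0.1006, 0.2824]
ee_rot: [[-0.002, -1.0, -0.0], [-1.0, 0.002, 0.0], [-0.0, 0.0, -1.0]]
wrist_force: [0.1, 0.2, 0.2]
gripper_width: 1.0
gripper_force: 0.0
```

```bash
python3 - <<'E'
from h import *
cap('wrist','w1.png'); print(sense()['tcp_pos'],sense()['time_s'])
im=cv2.imread('pics/w1.png'); cv2.imwrite('pics/w1b.png',cv2.resize(im[:280],(800,400),interpolation=cv2.INTER_CUBIC))
E
```

```text
[ 0.54968817 -0.09994834  0.28196565] 0.7833
```

View pics/w1b.png

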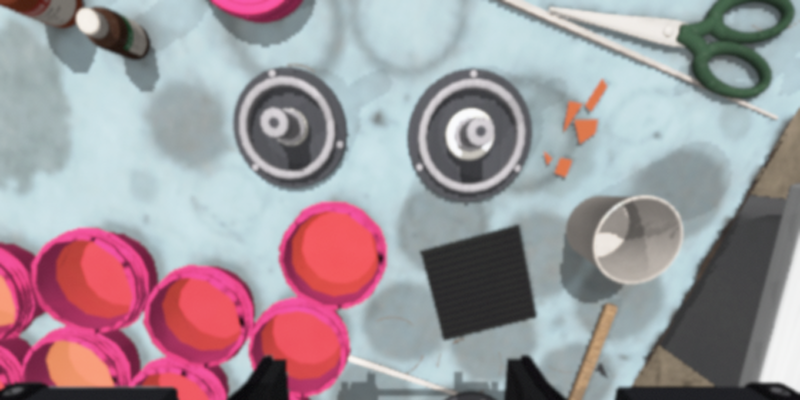

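Call:
step_arm(
  targets="-3.5 0.8 0 0;-3.5 0.8 0 0;-3.5 0.8 0 0;-3.5 0.8 0 0;-3.5 0.8 0 0;-3.5 0.8 0 0;-3.5 0.7 0 0;-3.5 0.7 0 0;-3.5 0.7 0 0;-2.5 0.7 0 0;0 0 0 0;0 0 0 0",
)

```text
time_s: 1.78
tcp_pos: [0.4731, 0.2421, 0.2815]
ee_rot: [[0.004, -1.0, -0.002], [-1.0, -0.004, -0.001], [0.001, 0.002, -1.0]]
wrist_force: [0.0, -1.4, 0.3]
gripper_width: 1.0
gripper_force: 0.0
```

```bash
python3 - <<'E'
from h import *
cap('wrist','w2.png'); print(sense()['tcp_pos'],sense()['time_s'])
im=cv2.imread('pics/w2.png'); cv2.imwrite('pics/w2b.png',cv2.resize(im[:280],(800,400),interpolation=cv2.INTER_CUBIC))
E
```

```text
[0.47337848 0.24102026 0.28165927] 1.8333
```

View pics/w2b.png

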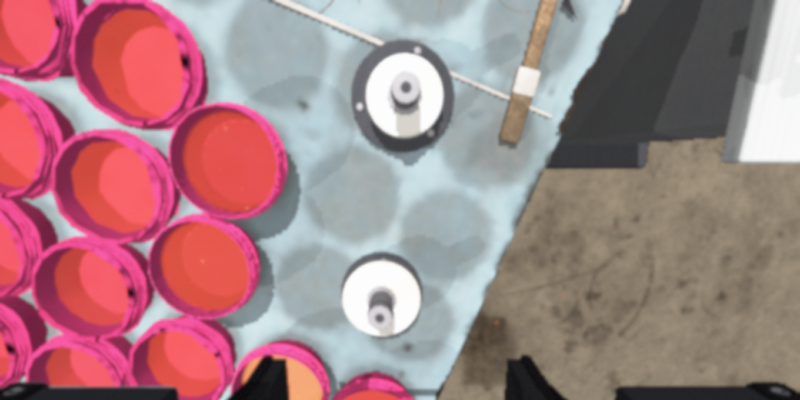

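w1b: nests at (473,128) and (286,127) hold small pads. w2b: nests at (404,96) and (381,298) carry big pads. Next, sizes and centres.

```bash
python3 - <<'E'
from h import *
k=560/800
def W(n,f,l,r_,v,z):
    a,b=px(f,l*k,v*k,z),px(f,r_*k,v*k,z); print(n,'width',np.linalg.norm(a-b).round(4),'mid',((a+b)/2).round(4))
W('n3 ring','w1',417,530,128,.02);W('n4 ring','w1',238,336,126,.02)
W('n3 flange','w1',408,532,132,.008);W('n4 flange','w1',233,347,126,.008)
W('M disc','w2',365,444,96,.036);W('M flange','w2',352,454,97,.008)
W('L disc','w2',342,422,298,.036)
for n,f,u,v,z in [('n3shank','w1',480,131,.074),('n4shank','w1',273,122,.074),('Mshank','w2',405,87,.086),('Lshank','w2',379,318,.086),('mat','w1',479,283,.003),('cup','w1',638,238,.082)]: print(n,px(f,u*k,v*k,z).round(4))
# crops enlarged
a=cv2.imread('pics/w1.png')[35:150,150:385]; b=cv2.imread('pics/w2.png')
o=np.vstack([cv2.resize(a,(800,391),interpolation=cv2.INTER_CUBIC)[:391],]); cv2.imwrite('pics/c1.png',o)
c=np.hstack([b[20:120,230:330],b[165:265,215:315]]); cv2.imwrite('pics/c2.png',cv2.resize(c,(800,400),interpolation=cv2.INTER_CUBIC))
E
```

```text
n3 ring width 0.0995 mid [ 0.4809 -0.2111  0.02  ]
n4 ring width 0.0861 mid [ 0.6449 -0.2131  0.02  ]
n3 flange width 0.1125 mid [ 0.482  -0.2084  0.008 ]
n4 flange width 0.103 mid [ 0.6449 -0.2139  0.008 ]
M disc width 0.0655 mid [0.4659 0.1071 0.036 ]
M flange width 0.0904 mid [0.4667 0.1046 0.008 ]
L disc width 0.0758 mid [0.4856 0.2824 0.036 ]
n3shank [ 0.4844 -0.2058  0.074 ]
n4shank [ 0.6432 -0.2126  0.074 ]
Mshank [0.4665 0.1072 0.086 ]
Lshank [0.4867 0.2846 0.086 ]
mat [ 0.4652 -0.065   0.003 ]
cup [ 0.3537 -0.1241  0.082 ]
```

View pics/c1.png

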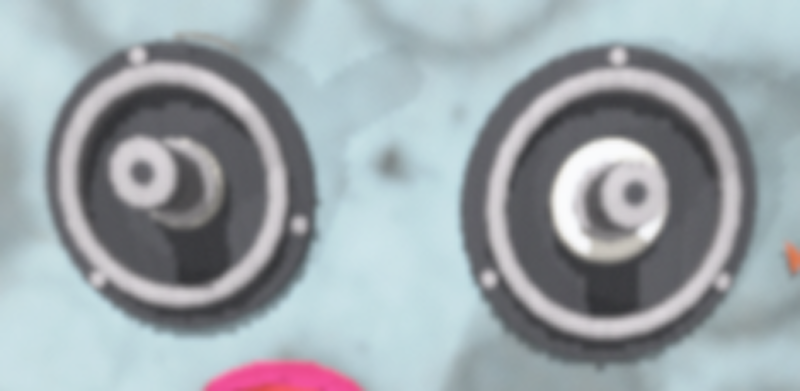

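View pics/c2.png

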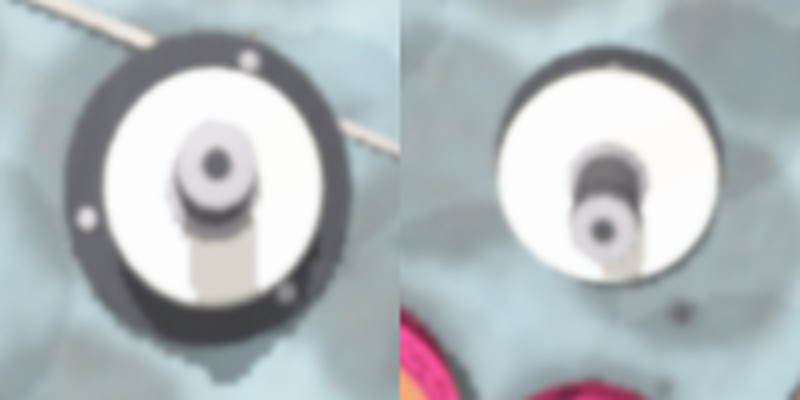

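Assignments: nest_a (right, c1) holds C, nest_b (left, c1) holds D, nest_c (left, c2) holds B, and nest_d (right, c2) holds A. I'll fit the centres from the edge readings.

```bash
cat >> h.py <<'E'
from scipy.optimize import least_squares
def fit(f,box,D,z,p0):  # box l,r,t,b in px, None = unseen
    t=np.linspace(0,2*np.pi,120)
    def res(p):
        q=np.array([proj(f,[p[0]+D/2*np.cos(a),p[1]+D/2*np.sin(a),z]) for a in t])
        m=[q[:,0].min(),q[:,0].max(),q[:,1].min(),q[:,1].max()]
        return [a-b for a,b in zip(m,box) if b is not None]
    s=least_squares(res,p0,diff_step=1e-4); return s.x.round(4),np.round(s.fun,1)
E
python3 - <<'E'
from h import *
A=lambda l,r,t,b:[150+l/3.404,150+r/3.404,35+t/3.4,35+b/3.4]
g=lambda v,o:None if v is None else o+v/4
M=lambda l,r,t,b:[g(l,230),g(r,230),g(t,20),g(b,20)]
L=lambda l,r,t,b:[g(l,115),g(r,115),g(t,165),g(b,165)]
print('a ring',fit('w1',A(486,742,67,340),.095,.02,[.48,-.21]),'flange',fit('w1',A(462,756,43,362),.114,.008,[.48,-.21]))
print('b ring',fit('w1',A(57,288,62,307),.085,.02,[.64,-.21]),'flange',fit('w1',A(47,315,35,335),.103,.008,[.64,-.21]))
print('c fl',fit('w2',M(66,350,30,345),.092,.008,[.466,.105]))
print('d fl',fit('w2',L(None,None,45,None)[:2]+[165+45/4,None],.082,.008,[.4856,.282]))
print('B disc',fit('w2',M(104,324,66,308),.064,.036,[.466,.105]),'shank',fit('w2',M(178,257,120,212),.022,.086,[.466,.105]))
print('A disc',fit('w2',L(497,720,67,284),.074,.036,[.486,.285]),'shank',fit('w2',L(570,640,193,262),.022,.086,[.486,.285]))
print('C disc',fit('w1',A(550,667,137,266),.042,.024,[.48,-.21]),'shank',fit('w1',A(600,667,161,227),.022,.074,[.48,-.21]))
print('D shank',fit('w1',A(109,177,136,210),.022,.074,[.64,-.21]))
E
```

```text
a ring (array([ 0.4819, -0.2032]), array([-0. ,  0. ,  0.1, -0.2])) flange (array([ 0.482 , -0.2033]), array([-0.7,  0.7,  0.2, -0.2]))
b ring (array([ 0.6453, -0.2105]), array([ 0. , -0. , -0.1,  0.1])) flange (array([ 0.6448, -0.2105]), array([-0.5,  0.5,  1.4, -1.6]))
c fl (array([0.4668, 0.105 ]), array([-0.8,  0.8, -0.3,  0.3]))
d fl (array([0.4856, 0.2846]), array([0.]))
B disc (array([0.4655, 0.1074]), array([ 0.5, -0.5,  0.7, -0.8])) shank (array([0.4656, 0.1079]), array([-0.8,  0.8, -0.2,  0.2]))
A disc (array([0.486 , 0.2837]), array([ 0.5, -0.5,  1. , -1.1])) shank (array([0.4856, 0.2838]), array([-0.4,  0.4,  0. , -0. ]))
C disc (array([ 0.4846, -0.2051]), array([ 0.4, -0.4,  1. , -1.1])) shank (array([ 0.4843, -0.2053]), array([-0.2,  0.2, -1. ,  1. ]))
D shank (array([ 0.6423, -0.212 ]), array([-0.1,  0.1,  0.1, -0.1]))
```

Call:
step_arm(
  targets="4 -0.1 0 0;4 -0.1 0 0;4 -0.1 0 0;4 -0.1 0 0;4 -0.1 0 0;4 -0.1 0 0;4 -0.1 0 0;4 -0.1 0 0;4 -0.1 0 0;4 -0.1 0 0;4 -0.1 0 0;0.6 0 0 0",
  claw=5.5,
)

```text
time_s: 2.83
tcp_pos: [0.4839, -0.2114, 0.2819]
ee_rot: [[-0.007, -1.0, -0.001], [-1.0, 0.007, -0.001], [0.001, 0.001, -1.0]]
wrist_force: [0.1, -0.3, -0.9]
gripper_width: 0.636
gripper_force: 0.0
```

Call:
step_arm(
  targets="0 0 4 0;0 0 4 0;0 0 4 0;0 0 2 0;0 0 0 0;0 0 0 0;0 0 0 0",
)

```text
time_s: 3.42
tcp_pos: [0.4863, -0.2065, 0.1443]
ee_rot: [[0.0, -1.0, 0.003], [-1.0, -0.0, -0.001], [0.001, -0.003, -1.0]]
wrist_force: [-0.3, 0.0, 0.1]
gripper_width: 0.636
gripper_force: 0.0
```

Call:
step_arm(
  targets="-0.1 0.2 2.7 0;0 0 2.7 0;0 0 2.7 0;0 0 1.7 0;0 0 1 0;0 0 0 0;0 0 0 0",
)

```text
time_s: 4.0
tcp_pos: [0.4844, -0.2052, 0.036]
ee_rot: [[0.001, -1.0, 0.003], [-1.0, -0.001, -0.001], [0.001, -0.003, -1.0]]
wrist_force: [1.5, 0.6, 0.3]
gripper_width: 0.633
gripper_force: 0.0
```

Call:
step_arm(
  targets="0 0 0 0;0 0 0 0;0 0 0 0;0 0 0 0;0 0 0 0;0 0 0 0;0 0 0 0;0 0 0 0",
  claw=0,
)

```text
time_s: 4.67
tcp_pos: [0.4835, -0.205, 0.0348]
ee_rot: [[0.0, -1.0, 0.001], [-1.0, -0.0, -0.0], [0.0, -0.001, -1.0]]
wrist_force: [1.5, -0.3, 2.3]
gripper_width: 0.242
gripper_force: 30.0
```

Call:
step_arm(
  targets="0 0 -2 0;0 0 -3 0;0 0 -3 0;-3 0.5 0 0;-4 0.5 0 0;-4 0.5 0 0;-3 0.4 0 0;0 0 2 0;0 0 3 0;0 0 1.5 0;0 0 0 0;0 0 0 0",
)

```text
time_s: 5.67
tcp_pos: [0.4632, -0.0651, 0.0489]
ee_rot: [[0.0, -1.0, -0.003], [-1.0, -0.0, -0.001], [0.001, 0.003, -1.0]]
wrist_force: [1.1, 0.0, -1.1]
gripper_width: 0.244
gripper_force: 30.0
```

Call:
step_arm(
  targets="0 0 0.8 0;0 0 0.6 0;0 0 0.3 0;0 0 0.1 0;0 0 0 0;0 0 0 0",
)

```text
time_s: 6.17
tcp_pos: [0.4642, -0.065, 0.0318]
ee_rot: [[-0.0, -1.0, 0.001], [-1.0, 0.0, 0.0], [-0.0, -0.001, -1.0]]
wrist_force: [0.2, 1.1, -0.9]
gripper_width: 0.244
gripper_force: 30.0
```

```bash
python3 -c "
from h import *; s=sense();print(s['tcp_pos'],s['wrist_force'])"
```

```text
[ 0.4641992  -0.06501981  0.03177667] [ 0.220524    1.13150651 -0.85373729]
```

Call:
step_arm(
  targets="0 0 0.1 0;0 0 0.1 0;0 0 0 0;0 0 0 0",
)

```text
time_s: 6.5
tcp_pos: [0.4643, -0.0649, 0.0298]
ee_rot: [[0.0, -1.0, 0.001], [-1.0, -0.0, 0.0], [-0.0, -0.001, -1.0]]
wrist_force: [-0.9, 0.2, 0.9]
gripper_width: 0.243
gripper_force: 30.0
```

Call:
step_arm(
  targets="0 0 0 0;0 0 0 0;0 0 0 0;0 0 0 0;0 0 0 0;0 0 -2 0;0 0 -3 0;0 0 -4 0;0 0 -2 0;0 0 0 0",
  claw=5.5,
)

```text
time_s: 7.33
tcp_pos: [0.4674, -0.0647, 0.1446]
ee_rot: [[0.001, -1.0, 0.011], [-1.0, -0.001, 0.001], [-0.001, -0.011, -1.0]]
wrist_force: [0.7, -0.6, 0.7]
gripper_width: 0.629
gripper_force: 0.0
```

Call:
step_arm(
  targets="-3.5 -0.2 0 0;-4 -0.2 0 0;-4 -0.2 0 0;-4 -0.2 0 0;-4 -0.2 0 0;-4 -0.2 0 0;-4 -0.2 0 0;-4 -0.2 0 0;-3.4 -0.2 0 0;0 0 0 0;0 0 0 0;0 0 0 0",
)

```text
time_s: 8.33
tcp_pos: [0.4812, 0.2835, 0.1385]
ee_rot: [[0.0, -1.0, -0.002], [-1.0, -0.0, -0.002], [0.002, 0.002, -1.0]]
wrist_force: [0.1, -0.2, -1.8]
gripper_width: 0.634
gripper_force: 0.0
```

Call:
step_arm(
  targets="0 -0.4 2 0;0 0 3 0;0 0 2 0;0 0 1.3 0;0 0 0.7 0;0 0 0 0;0 0 0 0",
)

```text
time_s: 8.92
tcp_pos: [0.4863, 0.2833, 0.0499]
ee_rot: [[-0.001, -1.0, 0.0], [-1.0, 0.001, -0.0], [0.0, -0.0, -1.0]]
wrist_force: [0.2, -0.2, -0.4]
gripper_width: 0.629
gripper_force: 0.0
```

Call:
step_arm(
  targets="0 0 0 0;0 0 0 0;0 0 0 0;0 0 0 0;0 0 0 0;0 0 0 0;0 0 0 0",
  claw=0,
)

```text
time_s: 9.5
tcp_pos: [0.4862, 0.2843, 0.0499]
ee_rot: [[0.0, -1.0, 0.001], [-1.0, -0.0, 0.0], [-0.0, -0.001, -1.0]]
wrist_force: [0.5, 0.0, 1.0]
gripper_width: 0.244
gripper_force: 30.0
```

Call:
step_arm(
  targets="0 0 -2 0;0 0 -3 0;0 0 -4 0;0 0 -3 0;0 0 0 0;0 0 0 0",
)

```text
time_s: 10.0
tcp_pos: [0.4861, 0.2846, 0.1709]
ee_rot: [[-0.0, -1.0, 0.002], [-1.0, 0.0, 0.003], [-0.003, -0.002, -1.0]]
wrist_force: [-0.6, -0.7, -3.8]
gripper_width: 0.242
gripper_force: 30.0
```

Call:
step_arm(
  targets="3 0 0 0;4 0.1 0 0;4 0 0 0;4 0.1 0 0;4 0 0 0;4 0.1 0 0;4 0 0 0;4 0.1 0 0;4 0 0 0;4 0 0 0;4 0 0 0;3 0 0 0",
)

```text
time_s: 11.0
tcp_pos: [0.4798, -0.1783, 0.1671]
ee_rot: [[-0.002, -1.0, -0.005], [-1.0, 0.002, 0.001], [-0.001, 0.005, -1.0]]
wrist_force: [1.8, 0.4, -2.9]
gripper_width: 0.243
gripper_force: 30.0
```

Call:
step_arm(
  targets="2.7 0 0 0;0 0 2 0;0 0 4 0;0 0 3.5 0;0 0 1 0;0 0 0 0;0 0 0 0;0 0 0 0",
)

```text
time_s: 11.67
tcp_pos: [0.4836, -0.2031, 0.0661]
ee_rot: [[0.001, -1.0, 0.003], [-1.0, -0.001, -0.001], [0.001, -0.003, -1.0]]
wrist_force: [-0.2, -0.8, -2.4]
gripper_width: 0.241
gripper_force: 30.0
```

Call:
step_arm(
  targets="0 0.1 0.5 0;0 0 0.6 0;0 0 0.6 0;0 0 0.5 0;0 0 0.4 0;0 0 0.2 0;0 0 0 0;0 0 0 0",
)

```text
time_s: 12.33
tcp_pos: [0.4807, -0.2029, 0.0376]
ee_rot: [[0.001, -1.0, -0.001], [-1.0, -0.001, -0.0], [0.0, 0.001, -1.0]]
wrist_force: [-4.0, 1.6, 7.4]
gripper_width: 0.244
gripper_force: 30.0
```

Call:
step_arm(
  targets="0 0 0 0;0 0 0 0;0 0 0 0;0 0 0 0;0 0 0 0;0 0 -1 0;0 0 -3 0;0 0 -4 0;0 0 -2 0;0 0 0 0;0 0 0 0",
  claw=5.5,
)

```text
time_s: 13.25
tcp_pos: [0.4818, -0.203, 0.1386]
ee_rot: [[-0.0, -1.0, 0.004], [-1.0, 0.0, -0.0], [0.0, -0.004, -1.0]]
wrist_force: [-0.7, 0.3, -0.9]
gripper_width: 0.628
gripper_force: 0.0
```

Call:
step_arm(
  targets="0.2 -3.5 0 0;0.2 -4 0 0;0.2 -4 0 0;0.3 -3 0 0;0 -1.5 0 0;0 0 2 0;0 0 3 0;0 0 2 0;0 0 0 0;0 0 0 0",
)

```text
time_s: 14.08
tcp_pos: [0.6395, -0.2119, 0.0642]
ee_rot: [[0.0, -1.0, -0.005], [-1.0, -0.0, 0.0], [-0.0, 0.005, -1.0]]
wrist_force: [0.4, -0.9, 0.7]
gripper_width: 0.635
gripper_force: 0.0
```

Call:
step_arm(
  targets="0 -0.3 1 0;0 0 1 0;0 0 0.7 0;0 0 0 0;0 0 0 0",
)

```text
time_s: 14.5
tcp_pos: [0.6437, -0.212, 0.0392]
ee_rot: [[0.0, -1.0, -0.001], [-1.0, -0.0, 0.0], [-0.0, 0.001, -1.0]]
wrist_force: [0.3, 0.1, -0.7]
gripper_width: 0.631
gripper_force: 0.0
```

Call:
step_arm(
  targets="0 0 0 0;0 0 0 0;0 0 0 0;0 0 0 0;0 0 0 0;0 0 0 0;0 0 0 0",
  claw=0,
)

```text
time_s: 15.08
tcp_pos: [0.6439, -0.212, 0.0397]
ee_rot: [[0.0, -1.0, -0.0], [-1.0, -0.0, -0.0], [0.0, 0.0, -1.0]]
wrist_force: [-0.2, 0.8, -0.3]
gripper_width: 0.246
gripper_force: 30.0
```

Call:
step_arm(
  targets="0 0 -2 0;0 0 -4 0;0 0 -4 0;0 0 -4 0;0 0 -4 0;0 0 -4 0;0 0 -2 0;0 0 0 0;0 0 0 0",
)

```text
time_s: 15.83
tcp_pos: [0.644, -0.2117, 0.2804]
ee_rot: [[-0.0, -1.0, 0.002], [-1.0, 0.0, 0.001], [-0.001, -0.002, -1.0]]
wrist_force: [0.9, -0.2, -3.0]
gripper_width: 0.242
gripper_force: 30.0
```

Call:
step_arm(
  targets="-3.6 1.3 0 0;-3.8 1.3 0 0;-3.8 1.3 0 0;-3.8 1.3 0 0;-3.8 1.3 0 0;-3.8 1.3 0 0;-3.8 1.3 0 0;-3.8 1.3 0 0;-3.8 1.3 0 0;-3.8 1.3 0 0;-3.8 1.3 0 0;-3.8 1.3 0 0",
)

```text
time_s: 16.83
tcp_pos: [0.4857, 0.243, 0.2769]
ee_rot: [[-0.0, -1.0, -0.004], [-1.0, 0.0, -0.003], [0.003, 0.004, -1.0]]
wrist_force: [1.4, 0.1, -1.7]
gripper_width: 0.245
gripper_force: 30.0
```

Call:
step_arm(
  targets="0 0 0 0;0 0 0 0;0 0 0 0",
)

```text
time_s: 17.08
tcp_pos: [0.487, 0.2417, 0.2774]
ee_rot: [[0.001, -1.0, -0.004], [-1.0, -0.001, -0.003], [0.003, 0.004, -1.0]]
wrist_force: [1.2, 0.6, -1.8]
gripper_width: 0.246
gripper_force: 30.0
```

```bash
python3 - <<'E'
from h import *
cap('wrist','w3.png'); print(sense()['tcp_pos'],proj('w3',[.4856,.2846,.008]))
im=cv2.imread('pics/w3.png'); cv2.imwrite('pics/w3b.png',cv2.resize(im[150:300,180:380],(800,600),interpolation=cv2.INTER_CUBIC))
E
```

```text
[0.48745849 0.24113454 0.27791223] [277.38489881 205.70259452]
```

View pics/w3b.png

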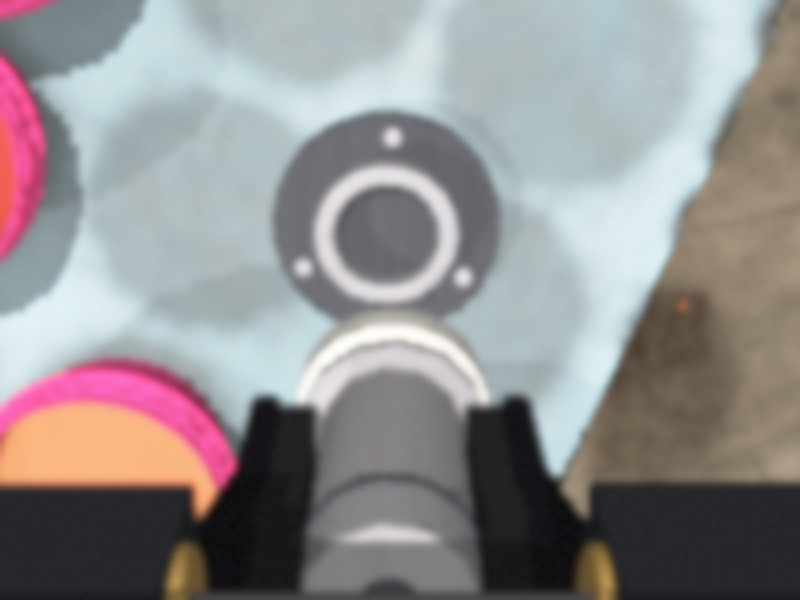

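Nest_d is clearly visible: ring box (313–460, 163–304), with pad D gripped upright below it (disc edges at 298 and 492).

```bash
python3 - <<'E'
from h import *
q=lambda v,o:None if v is None else o+v/4
X=lambda l,r,t,b:[q(l,180),q(r,180),q(t,150),q(b,150)]
print(fit('w3',X(313,460,163,304),.051,.02,[.4856,.284]),fit('w3',X(273,500,110,None),.082,.008,[.4856,.284]))
s=sense();print(s['tcp_pos'],fit('w3',X(298,492,316,None),.030,s['tcp_pos'][2]-.0317+.014,[.486,.245]))
E
```

```text
(array([0.4867, 0.2854]), array([ 0.1, -0.1,  0.1, -0.1])) (array([0.4867, 0.2848]), array([-0.3,  0.3,  0. ]))
[0.48745849 0.24113454 0.27791223] (array([0.4857, 0.2394]), array([ 0.1, -0.1, -0. ]))
```

Call:
step_arm(
  targets="-2.3 0 0 0;-2.2 0 2 0;0 0 4 0;0 0 4 0;0 0 4 0;0 0 4 0;0 0 2.8 0;0 0 0 0;0 0 0 0;0 0 0 0",
)

```text
time_s: 17.97
tcp_pos: [0.4898, 0.2873, 0.0734]
ee_rot: [[-0.001, -1.0, 0.003], [-1.0, 0.001, 0.002], [-0.002, -0.003, -1.0]]
wrist_force: [1.1, 0.0, -0.4]
gripper_width: 0.239
gripper_force: 30.0
```

Call:
step_arm(
  targets="0.1 0.1 0.6 0;0 0 0.7 0;0 0 0.4 0;0 0 0 0;0 0 0 0;0 0 0 0",
)

```text
time_s: 18.47
tcp_pos: [0.4872, 0.2863, 0.0549]
ee_rot: [[0.0, -1.0, 0.001], [-1.0, -0.0, 0.0], [-0.0, -0.001, -1.0]]
wrist_force: [-0.3, 0.1, -2.4]
gripper_width: 0.24
gripper_force: 30.0
```

Call:
step_arm(
  targets="0 0 0.4 0;0 0 0.4 0;0 0 0.4 0;0 0 0.3 0;0 0 0.2 0;0 0 0 0;0 0 0 0",
)

```text
time_s: 19.05
tcp_pos: [0.4869, 0.286, 0.0395]
ee_rot: [[0.001, -1.0, 0.0], [-1.0, -0.001, -0.001], [0.001, -0.0, -1.0]]
wrist_force: [-4.2, -1.1, 11.4]
gripper_width: 0.247
gripper_force: 30.0
```

Call:
step_arm(
  targets="0 0 0 0;0 0 0 0;0 0 0 0;0 0 0 0;0 0 0 0;0 0 -1 0;0 0 -3 0;0 0 -4 0;0 0 -3 0;0 0 0 0;0 0 0 0",
  claw=5.5,
)

```text
time_s: 19.97
tcp_pos: [0.4879, 0.287, 0.1504]
ee_rot: [[0.0, -1.0, 0.004], [-1.0, -0.0, 0.004], [-0.004, -0.004, -1.0]]
wrist_force: [-0.6, -0.1, -1.1]
gripper_width: 0.629
gripper_force: 0.0
```

Call:
step_arm(
  targets="3 0.4 0 0;4 0.5 0 0;4 0.5 0 0;4 0.4 0 0;2.8 0.3 0 0;0 0 2 0;0 0 3 0;0 0 2 0;0 0 0 0;0 0 0 0;0 0 0 0",
)

```text
time_s: 20.88
tcp_pos: [0.4665, 0.1083, 0.0781]
ee_rot: [[0.001, -1.0, 0.001], [-1.0, -0.001, -0.0], [0.0, -0.001, -1.0]]
wrist_force: [0.6, -0.2, 0.6]
gripper_width: 0.63
gripper_force: 0.0
```

B stands on nest_c's ring (underside 20 mm), so the grip goes at TCP ≈ 0.049.

Call:
step_arm(
  targets="0 0.1 1.2 0;0 0 1.2 0;0 0 0.5 0;0 0 0 0;0 0 0 0",
)

```text
time_s: 21.3
tcp_pos: [0.4656, 0.1084, 0.0494]
ee_rot: [[0.001, -1.0, 0.001], [-1.0, -0.001, 0.001], [-0.001, -0.001, -1.0]]
wrist_force: [0.7, -0.4, 0.2]
gripper_width: 0.633
gripper_force: 0.0
```

Call:
step_arm(
  targets="0 0 0 0;0 0 0 0;0 0 0 0;0 0 0 0;0 0 0 0;0 0 0 0;0 0 0 0",
  claw=0,
)

```text
time_s: 21.88
tcp_pos: [0.4653, 0.1082, 0.0487]
ee_rot: [[0.0, -1.0, 0.001], [-1.0, -0.0, 0.0], [-0.0, -0.001, -1.0]]
wrist_force: [0.0, -0.7, 0.6]
gripper_width: 0.248
gripper_force: 30.0
```

Call:
step_arm(
  targets="0 0 -2 0;0 0 -4 0;0 0 -4 0;0 0 -2 0;0 0 0 0;0 0 0 0",
)

```text
time_s: 22.38
tcp_pos: [0.4646, 0.1081, 0.1688]
ee_rot: [[-0.001, -1.0, 0.001], [-1.0, 0.001, 0.001], [-0.001, -0.001, -1.0]]
wrist_force: [-0.5, -0.6, -3.1]
gripper_width: 0.245
gripper_force: 30.0
```

Call:
step_arm(
  targets="3.3 -1.9 0 0;3.5 -2 0 0;3.5 -2 0 0;3.5 -2 0 0;3.5 -2 0 0;3.5 -2 0 0;3.5 -2 0 0;3.5 -2 0 0;3.4 -2 0 0;0.6 -0.3 0 0;0 0 0 0;0 0 0 0",
)

```text
time_s: 23.38
tcp_pos: [0.6452, -0.2099, 0.1648]
ee_rot: [[-0.002, -1.0, -0.006], [-1.0, 0.002, 0.002], [-0.002, 0.006, -1.0]]
wrist_force: [0.3, 0.7, -2.2]
gripper_width: 0.243
gripper_force: 30.0
```

Call:
step_arm(
  targets="0 0 3 0;0 0 4 0;0 0 3 0;0 0 0 0;0 0 0 0;0 0 0 0",
)

```text
time_s: 23.88
tcp_pos: [0.6483, -0.2094, 0.0706]
ee_rot: [[0.002, -1.0, 0.003], [-1.0, -0.002, -0.001], [0.001, -0.003, -1.0]]
wrist_force: [0.0, 0.0, -2.6]
gripper_width: 0.246
gripper_force: 30.0
```

Call:
step_arm(
  targets="0.1 0.1 0.6 0;0 0 0.6 0;0 0 0.4 0;0 0 0 0;0 0 0 0;0 0 0 0",
)

```text
time_s: 24.38
tcp_pos: [0.6462, -0.2111, 0.0528]
ee_rot: [[-0.0, -1.0, 0.001], [-1.0, 0.0, -0.0], [0.0, -0.001, -1.0]]
wrist_force: [-0.5, -0.3, -2.1]
gripper_width: 0.243
gripper_force: 30.0
```

Now lower from 0.053 to about 0.036.

Call:
step_arm(
  targets="-0.1 0 0.4 0;0 0 0.4 0;0 0 0.4 0;0 0 0.3 0;0 0 0.2 0;0 0 0 0;0 0 0 0",
)

```text
time_s: 24.97
tcp_pos: [0.6457, -0.2099, 0.0368]
ee_rot: [[0.001, -1.0, -0.001], [-1.0, -0.001, -0.0], [0.0, 0.001, -1.0]]
wrist_force: [-3.7, 1.0, 5.6]
gripper_width: 0.247
gripper_force: 30.0
```

Call:
step_arm(
  targets="0 0 0 0;0 0 0 0;0 0 0 0;0 0 0 0;0 0 0 0;0 0 -1 0;0 0 -3 0;0 0 -4 0;0 0 -3 0;0 0 0 0;0 0 0 0",
  claw=5.5,
)

```text
time_s: 25.88
tcp_pos: [0.6476, -0.2102, 0.1493]
ee_rot: [[0.0, -1.0, 0.007], [-1.0, -0.0, -0.001], [0.001, -0.007, -1.0]]
wrist_force: [-0.7, 0.2, -0.8]
gripper_width: 0.633
gripper_force: 0.0
```

Call:
step_arm(
  targets="-2.4 3 0 0;-2.5 3 0 0;-2.5 3.1 0 0;-2.5 3.1 0 0;-2.5 3.1 0 0;-2.1 2.7 0 0;0 0 2 0;0 0 3 0;0 0 3 0;0 0 0 0;0 0 0 0;0 0 0 0",
)

```text
time_s: 26.88
tcp_pos: [0.4668, -0.065, 0.0663]
ee_rot: [[0.0, -1.0, 0.001], [-1.0, -0.0, -0.0], [0.0, -0.001, -1.0]]
wrist_force: [-0.9, -0.0, 0.6]
gripper_width: 0.636
gripper_force: 0.0
```

Call:
step_arm(
  targets="0 0.2 1.2 0;0 0 1.2 0;0 0 0.9 0;0 0 0.2 0;0 0 0 0;0 0 0 0",
)

```text
time_s: 27.38
tcp_pos: [0.4648, -0.0649, 0.0313]
ee_rot: [[0.0, -1.0, 0.002], [-1.0, -0.0, 0.0], [-0.0, -0.002, -1.0]]
wrist_force: [0.1, 0.2, -0.6]
gripper_width: 0.631
gripper_force: 0.0
```

Call:
step_arm(
  targets="0 0 0 0;0 0 0 0;0 0 0 0;0 0 0 0;0 0 0 0;0 0 0 0;0 0 0 0",
  claw=0,
)

```text
time_s: 27.97
tcp_pos: [0.4641, -0.0649, 0.0306]
ee_rot: [[0.0, -1.0, 0.0], [-1.0, -0.0, -0.0], [0.0, -0.0, -1.0]]
wrist_force: [-0.7, 0.2, -0.2]
gripper_width: 0.245
gripper_force: 30.0
```

Call:
step_arm(
  targets="0 0 -2 0;0 0 -4 0;0 0 -4 0;-3 0 0 0;-4 0 0 0;-4 0 0 0;-4 0 0 0;-2 0 0 0;0 0 0 0;0 0 0 0",
)

```text
time_s: 28.8
tcp_pos: [0.4633, 0.1059, 0.13]
ee_rot: [[0.002, -1.0, -0.001], [-1.0, -0.002, -0.001], [0.0, 0.001, -1.0]]
wrist_force: [-0.6, -1.0, -2.0]
gripper_width: 0.246
gripper_force: 30.0
```

Call:
step_arm(
  targets="0.1 -0.3 1.5 0;0 0 3 0;0 0 2.2 0;0 0 0 0;0 0 0 0;0 0 0 0",
)

```text
time_s: 29.3
tcp_pos: [0.4678, 0.1037, 0.0645]
ee_rot: [[-0.0, -1.0, 0.001], [-1.0, 0.0, 0.0], [-0.0, -0.001, -1.0]]
wrist_force: [0.9, -0.0, -1.4]
gripper_width: 0.244
gripper_force: 30.0
```

Call:
step_arm(
  targets="-0.1 0 0.6 0;0 0 0.6 0;0 0 0.5 0;0 0 0.5 0;0 0 0.4 0;0 0 0.3 0;0 0 0 0;0 0 0 0",
)

```text
time_s: 29.97
tcp_pos: [0.4669, 0.1049, 0.0355]
ee_rot: [[0.001, -1.0, -0.0], [-1.0, -0.001, -0.001], [0.001, 0.0, -1.0]]
wrist_force: [-3.3, -0.5, 8.1]
gripper_width: 0.241
gripper_force: 30.0
```

Contact with the floor, underside at about 0.008. Release, rise, and check.

Call:
step_arm(
  targets="0 0 0 0;0 0 0 0;0 0 0 0;0 0 0 0;0 0 0 0;0 0 -1 0;0 0 -3 0;0 0 -4 0;0 0 -4 0;0 0 -4 0;0 0 -4 0;0 0 -4 0",
  claw=5.5,
)

```text
time_s: 30.97
tcp_pos: [0.4665, 0.1047, 0.2767]
ee_rot: [[0.0, -1.0, 0.0], [-1.0, -0.0, 0.0], [-0.0, -0.0, -1.0]]
wrist_force: [1.6, 0.4, -0.3]
gripper_width: 0.631
gripper_force: 0.0
```

Call:
step_arm(
  targets="0 -3 -2 0;0 -3 0 0;0 -3 0 0;0 0 0 0;0 0 0 0;0 0 0 0;0 0 0 0",
)

```text
time_s: 31.55
tcp_pos: [0.5561, 0.1049, 0.2945]
ee_rot: [[0.0, -1.0, -0.001], [-1.0, -0.0, -0.0], [0.0, 0.001, -1.0]]
wrist_force: [0.3, 0.2, 0.3]
gripper_width: 0.629
gripper_force: 0.0
```

```bash
python3 - <<'E'
from h import *
cap('side','s4.png'); cap('scene','sc4.png')
a=cv2.imread('pics/s4.png')[110:330,190:410]; b=cv2.imread('pics/sc4.png')[150:300,170:440]
cv2.imwrite('pics/f.png',np.hstack([cv2.resize(a,(400,400),interpolation=cv2.INTER_CUBIC),cv2.resize(b,(400,222),interpolation=cv2.INTER_CUBIC)[np.r_[0:222]] if 0 else cv2.copyMakeBorder(cv2.resize(b,(400,222),interpolation=cv2.INTER_CUBIC),0,178,0,0,0)]))
# predicted shank-top positions if home, in side view crop
for n,p in dict(a=(.482,-.2032),b=(.6452,-.2105),c=(.4668,.105),d=(.4867,.2852)).items(): print(n,((proj('s4',[*p,.074])-[190,110])*400/220).round())
E
```

```text
a [290.  81.]
b [192.  40.]
c [175. 216.]
d [ 65. 309.]
```

View pics/f.png

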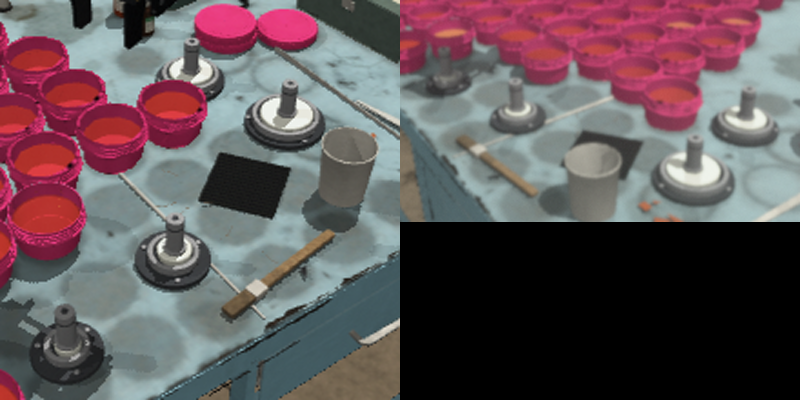

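Side view: the shank tops at (290,83), (192,40), (175,217) and (65,311) match the fully home predictions to 1–2 px. All four pads are upright in their own nests, and the cup and mat are untouched.

```bash
python3 -c "
from station import r; print(r.finish_job())"
```

```text
the job is handed in; nothing more can be done
None
```

The four pads are upright and fully home in their own nests, released, with the cup left where it stood; I handed the job in at about 32 s of the 128 s, and the judge's verdict was not shown.

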